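Feed a marker down the gravity chute, cap first

ROBOT

A 6-joint arm with a two-finger parallel gripper is mounted at the origin on a cart in front of the work surface, level with it; the furniture and walls round the work are solid. World frame = base frame: x ahead of the robot, y to its left, z up, the work surface at z = 0. Lengths are in m, angles in rad, forces in N, time in s.
With the tool pointing down it reaches from about 0.425 to 0.95 m from the base axis. Payload 3.5 kg.
Tool frame: the origin (TCP) lies on the centre line of the jaws, within the pads' length; the fingertips stand 14 mm ahead of it and the grasp point (between the pads) lies 5 mm behind it (ctrl.finger_overhang is the distance from the TCP to the fingertips, in m); z points along the fingers, y is the line along which they close (so a half turn about z gives the same grasp; the last joint's range is limited). The gripper opens to 85 mm and grips with 20 to 120 N. Pads are 22 mm wide; open, the fingers measure 114 mm over their backs; the gripper's body (76 mm by 85 mm) begins 54 mm behind the grasp point. The pads swing forward as they close: fully open they stand 13 mm farther back than shut.
Start: joints at [-1.481, 0.286, 1.577, -0, 1.279, -0.15], TCP at [0.16, -0.656, 0.245] pointing down, gripper open.
Joint ranges: [-2.77, 2.77], [-0.9, 2.22], [0.21, 2.48], [-1.53, 4.67], [0.24, 2.81], [-2.84, 2.84]. Speed limits (rad/s): [2.79, 2.79, 3.14, 3.14, 3.14, 3.14].

INTERFACE

Orientations are given as a unit quaternion [x, y, z, w].
In Python, from plant import ctrl gives the robot as it stands.
- The arm moves only by the tool send_rows, never from a script. Its argument "moves" is text: rows parted by semicolons, each of 7 numbers parted by spaces: the turn, a rotation vector about the tool's x, y, z in units of 360 degrees (1.0 is 360 degrees), then the shift along the tool's x, y, z in units of 20 cm (1.0 is 20 cm), then the gripper's target within -1 to 1 (fully open at 1, half-way at 0, shut at -1). A call has 1 to 12 rows; each row is the pose to reach, as a shift and turn from the pose commanded when the call began, along the tool's axes at that moment, turning the shorter way round; what a row does not reach only later rows make up. A row lasts 1/8 s, in which the tool goes at most 62.5 mm and 10.7 degrees, less where a joint would pass 70% of its speed; a pose out of reach is approached as far as the arm can. A call with a number of a shift or a turn outside -1 to 1 is refused whole. A call with a gripper value outside its range is refused whole. The fingers move at their own pace and stop on an object; "newtons" is the grip in N (left out, the last holds). Time passes only in rows, so rows that repeat a pose let the fingers close. It gives the time, the measured TCP pose, the force, the opening and the grip force at its end, in the units of the state.
- ctrl.get_state(): the state, without advancing time (a new reading comes with each control period).
- ctrl.read_camera(name): name is "scene" or "side" or "wrist"; returns a dict with "image" (480x640x3 uint8, red, green, blue), "fovy" (degrees; the focal length in pixels is half the picture's height over the tangent of half this angle, whatever the lens; pixels are square), "cx", "cy" (the principal point, pixels), "extrinsics" (4x4, takes a point from camera to world coordinates). Camera axes: x right, y up, looking along -z (the intrinsics and any distortion apply to the point x, -y, -z); pixel columns grow to the right and rows downward; lengths in m; the calibration is good to about 2 mm. A picture is of the moment at which its call begins. There is no depth.
- ctrl.sign_off(): hands the job in; it is judged then, once.
The state is a dict: "time": time; "qpos": joint angles; "dq": joint speeds; "joint_efforts": joint torques, N m; "eef_pos": TCP position; "tcp_rot": TCP orientation; "contact_force": force on the tool from outside, world axes, zero at the start; "wrist_torque": the same for the moment, N m; "opening": opening from 0.0 (shut) to 1.0 (fully open); "finger_force": force on a finger pad.
Only numpy, scipy, OpenCV 4.12 (cv2) and the standard library are available. Lean on these libraries where they do the work, as an engineer would, in place of code of your own. Each camera call takes 0.05 s, during which the arm holds its last target. There are 200 camera calls.

TASK

Pick up the blue-capped marker and lay it in the wide pan at the upper end of the green chute with its cap pointing downhill, so that it slides down the narrow channel and comes out cap first, resting against the stop at the bottom. Leave the black-capped marker where it lies.

Things in the scene. Friction and masses are not known exactly. Their poses are not given: they have to be found in the camera images.
- marker_blue: Marker pen with a white barrel and a blue cap, lying on the worktop; a rod 136 mm long, 16.4 mm thick, 18 g. Origin: middle of its length, at the start on its underside (8 mm below the pen's axis; it turns with the pen). Its y axis runs from the cap to the plain rear end, so the cap points along -y. Grip it across the middle.
- blue_cap_end (a point): Centre of the outer end of the blue cap of that marker: on the pen's axis, 68 mm from the middle.
- marker_black: The same kind of marker but with a black cap, 136 mm long, 16.4 mm thick; origin and axes as for the blue one. Not to be used or moved.
- chute_mouth (a point): Point on the middle line of the chute's floor, in the pan at the upper end where parts are fed, 165 mm above the worktop. Along the slope from it: the pan begins 80 mm uphill; grey guide fences close in from 10 to 110 mm downhill; the lips span 110 to 220 mm; the stop is at 260 mm. A marker let go just above it, in line with the chute, rolls to the middle and slides down by itself.
- chute_stop (a point): Middle of the inner face of the end stop at the bottom of the chute, 8 mm off the channel floor (where the end of a marker's axis comes to rest). x points downhill along the slope.
- chute: Fixed green chute on a dark foot. Origin: under its middle, on the worktop; x points level, downhill; z up. Its polished V-shaped floor (each side rising 20 degrees from the middle line, friction about 0.35) falls 30 degrees along x. Upper end: a pan 150 mm wide, then a channel 33 mm wide, roofed 32 mm up by lips with a 10 mm slot between, its last 40 mm open on top, up to the stop.
Not all that is in view belongs to the job. Leave any orange or red look-alike of the marker_blue alone.

How it is judged:
By the outcome, as a careful person would: the job done as asked, in the order asked, and still so for the second after the job is handed in, with the robot touching nothing.
It also fails if it takes over 40 s, if anything falls off the work surface, if the arm or the gripper's body presses on something with over 40 N, if the wrist force passes 120 N, or if a joint passes its speed limit or range.

## Working session

There is one attempt and no reset: what is moved stays moved. The work goes in short steps, Python scripts to look and compute and a tool call to move; the robot and the scene stay as the last step left them, time stands still between calls to the robot, and variables do not carry over. Pictures are saved under pics/ and viewed, at most 10 in all, crops included, and the job is handed in when it is done.

Besides the shell and the picture viewer there is one more tool, called after "Request:" as name(argument=value, ...) on one line, values as JSON. send_rows: Moves the arm, as the interface text tells. Its arguments: {"type":"object","properties":{"moves":{"type":"string"},"newtons":{"type":"number"}},"required":["moves"]}

```bash
mkdir -p pics; python3 - <<'E'
from plant import ctrl
import cv2,numpy as np
for n in ["scene","side"]:
    c=ctrl.read_camera(n); cv2.imwrite(f"pics/{n}0.png",c["image"][:,:,::-1])
    print(n,c["fovy"],c["cx"],c["cy"],np.round(c["extrinsics"],4).tolist(),[k for k in c])
s=ctrl.get_state();print(s["time"],s["eef_pos"],s["tcp_rot"],s["opening"],ctrl.finger_overhang)
E
```

```text
scene 49.24697306408058 304.5455221296393 236.6516532057372 [[-0.7899, 0.3871, -0.4757, 0.0999], [-0.6133, -0.5023, 0.6096, 0.5634], [-0.0029, 0.7732, 0.6342, 0.7738], [0.0, 0.0, 0.0, 1.0]] ['image', 'fovy', 'cx', 'cy', 'extrinsics']
side 51.502910556863505 321.43718098305084 242.13947039279554 [[-0.9895, 0.0453, -0.1376, 0.4897], [-0.1447, -0.3531, 0.9243, 0.8431], [-0.0067, 0.9345, 0.3559, 0.4505], [0.0, 0.0, 0.0, 1.0]] ['image', 'fovy', 'cx', 'cy', 'extrinsics']
0.1 [ 0.16028684 -0.65508963  0.2440735 ] [ 9.92820023e-01  1.19612663e-01  2.93528410e-05 -1.10065892e-03] 1.0007279226029224 0.014
```

View pics/scene0.png

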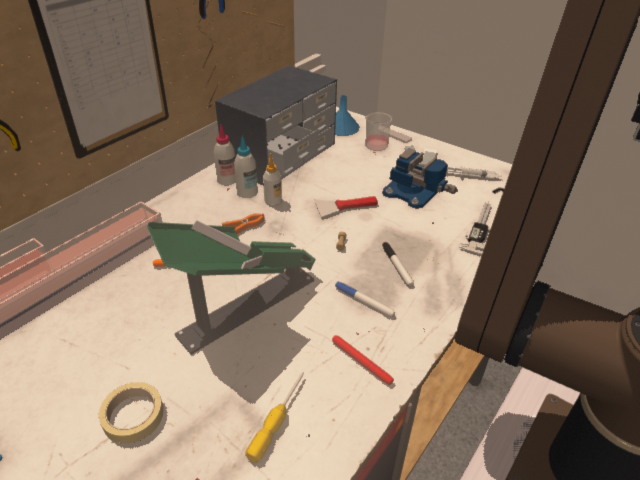

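View pics/side0.png

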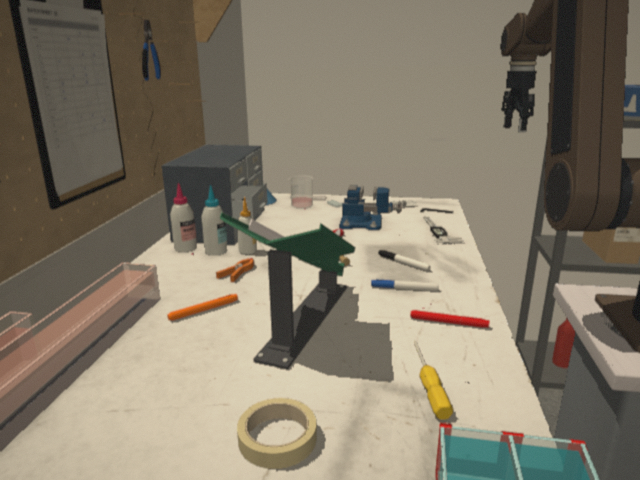

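Candidates in the scene picture: the blue-capped pen (cap 338,287 to rear 392,312), the black-capped pen (386,246 to 410,282), the red stick (335,340 to 390,380) and the orange stick (side picture, 170,315 to 237,298). I choose the blue cap with white barrel. I'll check it and the chute in close crops.

```bash
python3 - <<'E'
import cv2,numpy as np
a=cv2.imread("pics/scene0.png");b=cv2.imread("pics/side0.png")
A=cv2.resize(a[205:355,145:345],(800,600),interpolation=cv2.INTER_CUBIC)
cv2.imwrite("pics/c1.png",A)
B1=cv2.resize(a[270:330,320:400],(400,300),interpolation=cv2.INTER_CUBIC)
B2=cv2.resize(b[260:320,365:445],(400,300),interpolation=cv2.INTER_CUBIC)
B3=cv2.resize(b[200:290,215:375],(800,450),interpolation=cv2.INTER_CUBIC)[:300*1+150]
cv2.imwrite("pics/c2.png",cv2.resize(np.vstack([np.hstack([B1,B2]),B3[:300]]),(800,600)))
E
```

```text
(no output)
```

View pics/c1.png

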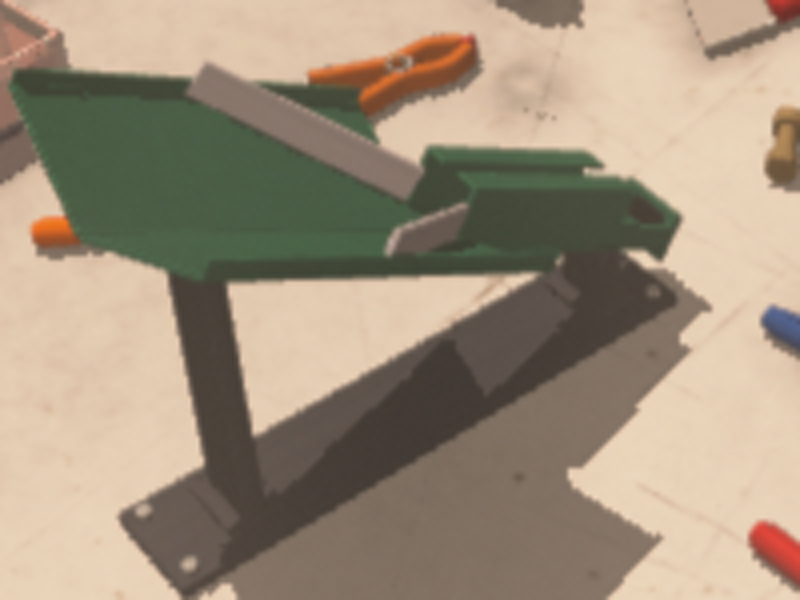

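View pics/c2.png

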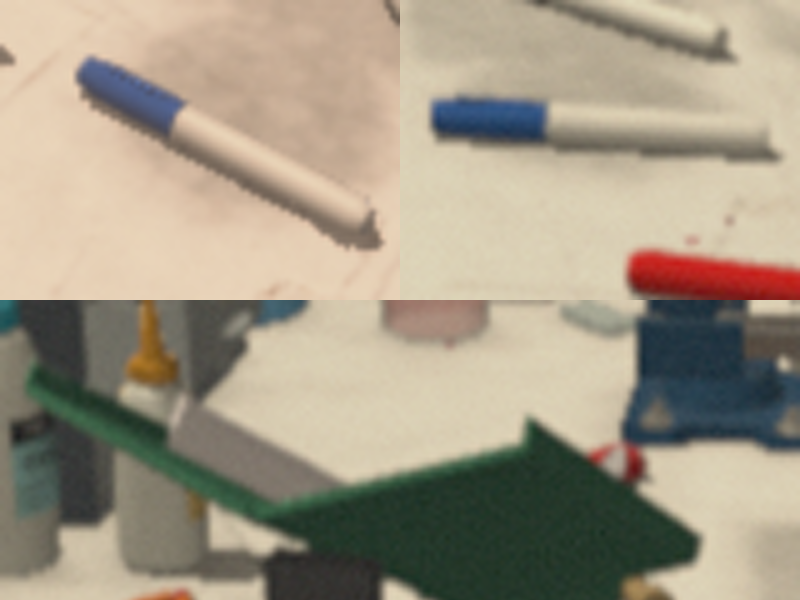

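The crops confirm blue cap on white barrel: cap end at about scene (337,285), rear at (392.5,313.5). They also show the chute pan's uphill V edge: valley at scene (164.5,264), corners at scene (148.5,223) and (196.5,272); in side, valley (268,242.5) and corners (221,215) and (321,224).

```bash
cat > h.py <<'E'
import numpy as np
CAM={"scene":(49.24697306408058,304.5455,236.6517,[[-0.7899,0.3871,-0.4757,0.0999],[-0.6133,-0.5023,0.6096,0.5634],[-0.0029,0.7732,0.6342,0.7738]]),
"side":(51.502910556863505,321.4372,242.1395,[[-0.9895,0.0453,-0.1376,0.4897],[-0.1447,-0.3531,0.9243,0.8431],[-0.0067,0.9345,0.3559,0.4505]])}
def par(n,cam=None):
    f,cx,cy,E=CAM[n] if cam is None else (cam["fovy"],cam["cx"],cam["cy"],cam["extrinsics"][:3])
    return 240/np.tan(np.radians(f)/2),cx,cy,np.array(E)
def ray(n,u,v,cam=None):
    F,cx,cy,E=par(n,cam); d=E[:,:3]@np.array([(u-cx)/F,-(v-cy)/F,-1]); return E[:,3],d/np.linalg.norm(d)
def plane(n,u,v,z,cam=None):
    o,d=ray(n,u,v,cam); return o+d*(z-o[2])/d[2]
def proj(n,p,cam=None):
    F,cx,cy,E=par(n,cam); q=E[:,:3].T@(np.asarray(p)-E[:,3]); return np.array([cx-F*q[0]/q[2],cy+F*q[1]/q[2]])
def tri(*obs):
    A=np.zeros((3,3));b=np.zeros(3)
    for n,u,v in obs:
        o,d=ray(n,u,v);M=np.eye(3)-np.outer(d,d);A+=M;b+=M@o
    return np.linalg.solve(A,b)
E
python3 - <<'E'
from h import *
np.set_printoptions(precision=4,suppress=True)
for nm,a,b in [("scene",(337,285.2),(392.5,313.3)),("side",(452-0,0),(0,0))][:1]:
    p=plane(nm,*a,.0082);q=plane(nm,*b,.0082);print(p,q,np.linalg.norm(p-q),(p+q)/2)
# side crop: 365+(u-400)/5, 260+v/5
p=plane("side",365+34/5,260+118/5,.0082);q=plane("side",365+367/5,260+138/5,.0082);print(p,q,np.linalg.norm(p-q),(p+q)/2)
for nm,s,t in [("valley",(164.5,264),(268,242.5)),("L",(148.5,223),(221,215)),("R",(196.5,272),(321,224))]:
    P=tri(("scene",*s),("side",*t));print(nm,P,proj("scene",P)-s,proj("side",P)-t)
for u,v in [(120,515),(185,595),(675,298),(610,250)]: print("plate",plane("scene",145+u/4,205+v/4,.008))
E
```

```text
[ 0.5237 -0.0883  0.0082] [ 0.3931 -0.0908  0.0082] 0.13068365456916353 [ 0.4584 -0.0896  0.0082]
[ 0.524  -0.0829  0.0082] [ 0.3907 -0.0818  0.0082] 0.13330438755970864 [ 0.4573 -0.0823  0.0082]
valley [0.6609 0.2099 0.204 ] [0.5827 1.0919] [-0.9616 -1.074 ]
L [0.7394 0.1729 0.2288] [0.3044 0.5197] [-0.4822 -0.5228]
R [0.5843 0.2084 0.2322] [-0.1667 -0.2604] [0.2144 0.2432]
plate [0.6907 0.2039 0.008 ]
plate [0.6317 0.2172 0.008 ]
plate [ 0.5721 -0.0726  0.008 ]
plate [ 0.6221 -0.0808  0.008 ]
```

```bash
cat >> h.py <<'E'
from scipy.spatial.transform import Rotation as Ro
def down(phi): # tool down, tool x at heading phi deg
    c,s=np.cos(np.radians(phi)),np.sin(np.radians(phi)); return np.array([[c,s,0],[s,-c,0],[0,0,-1.]])
def chute(psi=-102.7):
    d=np.array([np.cos(np.radians(psi)),np.sin(np.radians(psi)),0]); z=np.array([0,0,1.])
    dn=d*np.cos(np.pi/6)-z*.5; n=d*.5+z*np.cos(np.pi/6); return d,dn,n
def delta(p,R,st=None):
    from plant import ctrl
    s=st or ctrl.get_state(); R0=Ro.from_quat(s["tcp_rot"]).as_matrix()
    t=Ro.from_matrix(R0.T@R).as_rotvec()/(2*np.pi); x=R0.T@(np.asarray(p)-s["eef_pos"])/.2
    print("turn",t.round(4),"shift",x.round(4))
E
python3 -c "
from h import *
delta([.458,-.086,.16],down(180))"
```

```text
turn [ 0.     -0.0005 -0.4618] shift [ 2.1217 -2.4096  0.4263]
```

Request:
send_rows(moves="0 0 -0.16 0.88 -1 0 1;0 0 -0.16 0.88 -1 0 1;0 0 -0.16 0.88 -1 0 1;0 0 -0.16 0.88 -1 0 1;0 0 -0.16 0.88 -1 0 1;0 0 -0.16 0.88 -1 0 1;0 0 -0.16 0.88 -1 0 1", newtons=30)

```text
time: 0.98
eef_pos: [0.2839, -0.4191, 0.245]
tcp_rot: [0.812, 0.583, 0.0, -0.0]
contact_force: [-0.1, 0.4, 0.6]
opening: 1.0
finger_force: 0.0
```

```bash
python3 -c "
from h import *
delta([.458,-.086,.16],down(180))"
```

```text
turn [ 0.000e+00 -1.000e-04 -3.019e-01] shift [1.8562 0.2916 0.4256]
```

Request:
send_rows(moves="0 0 -0.15 0.95 0.15 0.2 1;0 0 -0.15 0.95 0.15 0.2 1;0 0 -0.15 0.95 0.15 0.2 1;0 0 -0.15 0.95 0.15 0.2 1;0 0 -0.15 0.95 0.15 0.2 1;0 0 -0.15 0.95 0.15 0.2 1")

```text
time: 1.72
eef_pos: [0.373, -0.2491, 0.2051]
tcp_rot: [0.46, 0.888, 0.0, -0.0]
contact_force: [0.4, 0.1, -0.0]
opening: 0.999
finger_force: 0.0
```

```bash
python3 -c "
from h import *
delta([.458,-.086,.16],down(180))"
```

```text
turn [ 0.000e+00 -1.000e-04 -1.523e-01] shift [0.4217 0.8175 0.2256]
```

Request:
send_rows(moves="0 0 -0.152 0.42 0.82 0.22 1;0 0 -0.152 0.42 0.82 0.22 1;0 0 -0.152 0.42 0.82 0.22 1;0 0 -0.152 0.42 0.82 0.22 1;0 0 -0.152 0.42 0.82 0.22 1;0 0 -0.152 0.42 0.82 0.22 1;0 0 -0.152 0.42 0.82 0.22 1")

```text
time: 2.6
eef_pos: [0.4582, -0.0863, 0.1613]
tcp_rot: [0.002, 1.0, 0.0, 0.0]
contact_force: [0.6, -0.2, 0.3]
opening: 0.997
finger_force: 0.0
```

```bash
python3 - <<'E'
from h import *
from plant import ctrl
import cv2
c=ctrl.read_camera("wrist");im=c["image"].copy();cv2.imwrite("pics/w1.png",im[:,:,::-1])
import pickle;pickle.dump(c,open("w1.pkl","wb"));print(c["extrinsics"].round(3).tolist())
for p in [(.524,-.086,.0082),(.392,-.086,.0082)]: print(proj("w",p,c))
s=ctrl.get_state();print(s["eef_pos"],s["qpos"])
E
```

```text
[[0.004, -0.959, -0.282, 0.386], [1.0, 0.003, 0.002, -0.086], [-0.001, -0.282, 0.959, 0.29], [0.0, 0.0, 0.0, 1.0]]
[318.20339397 301.71484242]
[317.69471696 128.12314692]
[ 0.4581622  -0.08626609  0.16133564] [-4.04283289e-01 -9.49013126e-02  2.14977689e+00  5.25151593e-05
  1.08669905e+00 -1.97177422e+00]
```

View pics/w1.png

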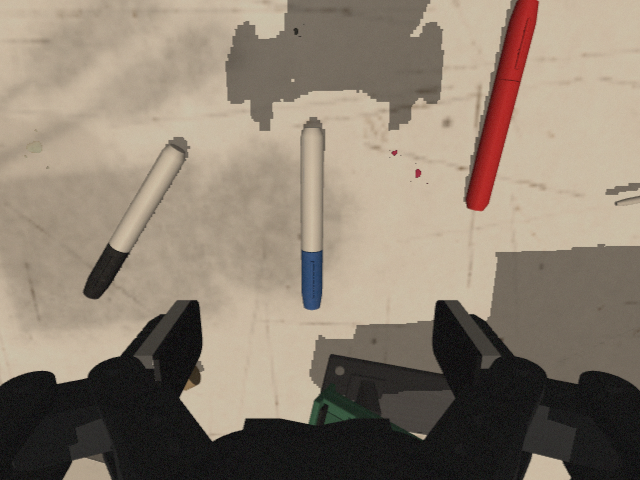

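The wrist view shows the blue pen from cap end (312,308) to rear (312.5,121), parallel to tool x and slightly left of the jaw centre. The black pen is clear on the left and the chute end is at the bottom.

```bash
python3 - <<'E'
from h import *
import pickle
c=pickle.load(open("w1.pkl","rb"))
p=plane("w",312,308.5,.0082,c);q=plane("w",312.5,121.5,.0082,c);m=(p+q)/2;a=np.degrees(np.arctan2(*(p-q)[1::-1]));print(p,q,np.linalg.norm(p-q),m,a)
delta([m[0],m[1],.018],down(a+180))
E
```

```text
[ 0.52987972 -0.09092749  0.0082    ] [ 0.38757649 -0.08956944  0.0082    ] 0.14230971272528212 [ 0.4587281  -0.09024847  0.0082    ] -0.5467777229624438
turn [0.    0.    0.001] shift [-0.0029 -0.0199  0.7167]
```

Request:
send_rows(moves="0 0 0.001 -0.003 -0.02 0.3 1;0 0 0.001 -0.003 -0.02 0.6 1;0 0 0.001 -0.003 -0.02 0.724 1;0 0 0.001 -0.003 -0.02 0.724 1;0 0 0.001 -0.003 -0.02 0.724 -1;0 0 0.001 -0.003 -0.02 0.724 -1;0 0 0.001 -0.003 -0.02 0.724 -1;0 0 0.001 -0.003 -0.02 0.724 -1;0 0 0.001 -0.003 -0.02 0.724 -1;0 0 0.001 -0.003 -0.02 0.724 -1;0 0 0.001 -0.003 -0.02 0.724 -1;0 0 0.001 -0.003 -0.02 0.724 -1", newtons=30)

```text
time: 4.15
eef_pos: [0.4594, -0.09, 0.0174]
tcp_rot: [0.003, 1.0, -0.0, 0.0]
contact_force: [-1.3, 0.8, 6.0]
opening: 0.178
finger_force: 29.6
```

Request:
send_rows(moves="0 0 0 0 0 -0.1 -1;0 0 0 0 0 -0.3 -1;0 0 0 0 0 -0.6 -1;0 0 0 0 0 -0.9 -1;0 0 0 0 0 -0.9 -1")

```text
time: 4.78
eef_pos: [0.462, -0.0911, 0.2026]
tcp_rot: [0.003, 1.0, -0.003, 0.006]
contact_force: [-0.5, 0.1, -1.0]
opening: 0.179
finger_force: 29.4
```

```bash
python3 - <<'E'
from h import *
from plant import ctrl
import cv2,pickle
c=ctrl.read_camera("wrist");pickle.dump(c,open("w2.pkl","wb"))
cv2.imwrite("pics/w2.png",c["image"][:,:,::-1])
d,dn,n=chute(); M=np.array([.6457,.1403,.165])
x=-dn; z=-n; R=np.c_[x,np.cross(z,x),z]
# hover 100 mm along normal
print(R.round(3)); T=M-.008*dn+n*.13; print(T); delta(T,R)
delta(T+[0,0,.05],down(77.3))
E
```

```text
[[ 0.19   0.976  0.11 ]
 [ 0.845 -0.22   0.488]
 [ 0.5   -0.    -0.866]]
[0.63293314 0.08364896 0.2815833 ]
turn [-0.0738  0.0607  0.2774] shift [-0.8617  0.8732 -0.4096]
turn [0.0005 0.001  0.2845] shift [-0.8631  0.8726 -0.6596]
```

View pics/w2.png

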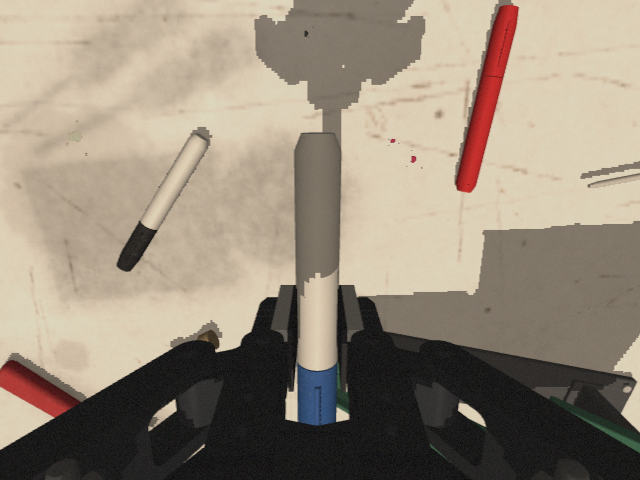

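Held straight, cap toward the camera. Carry it above the pan.

Request:
send_rows(moves="0 0 0.1 0 0 -0.6 -1;0 0 0.2845 -0.86 0.87 -0.66 -1;0 0 0.2845 -0.86 0.87 -0.66 -1;0 0 0.2845 -0.86 0.87 -0.66 -1;0 0 0.2845 -0.86 0.87 -0.66 -1;0 0 0.2845 -0.86 0.87 -0.66 -1;0 0 0.2845 -0.86 0.87 -0.66 -1;0 0 0.2845 -0.86 0.87 -0.66 -1;0 0 0.2845 -0.86 0.87 -0.66 -1;0 0 0.2845 -0.86 0.87 -0.66 -1;0 0 0.2845 -0.86 0.87 -0.66 -1;0 0 0.2845 -0.86 0.87 -0.66 -1")

```text
time: 6.32
eef_pos: [0.6314, 0.0833, 0.3267]
tcp_rot: [0.781, 0.625, -0.001, -0.001]
contact_force: [0.4, -0.5, 0.7]
opening: 0.172
finger_force: 29.5
```

```bash
cat > t.py <<'E'
from h import *
import sys
h=float(sys.argv[1]); M=np.array([.6457,.1403,.165]); d,dn,n=chute()
z=-n;x=-dn;R=np.c_[x,np.cross(z,x),z]
delta(M-.008*dn+n*h,R)
E
python3 t.py .13
```

```text
turn [-0.0005  0.0834  0.0001] shift [0.0035 0.008  0.2255]
```

Request:
send_rows(moves="0 0.0834 0 0 0.01 0.22 -1;0 0.0834 0 0 0.01 0.22 -1;0 0.0834 0 0 0.01 0.22 -1;0 0.0834 0 0 0.01 0.22 -1;0 0.0834 0 0 0.01 0.22 -1;0 0.0834 0 0 0.01 0.22 -1")

```text
time: 7.08
eef_pos: [0.634, 0.0838, 0.2854]
tcp_rot: [0.754, 0.604, 0.202, -0.161]
contact_force: [0.7, -0.4, 0.2]
opening: 0.178
finger_force: 29.5
```

```bash
python3 t.py .07;python3 - <<'E'
from h import *
from plant import ctrl
import cv2
c=ctrl.read_camera("wrist");w=c["image"].copy()
M=np.array([.6457,.1403,.165]); d,dn,n=chute()
for k in (-80,0,110,260):
    u=proj("w",M+dn*k/1000,c);print(k,u); 
    if (abs(u)<2000).all(): cv2.circle(w,tuple(int(t) for t in u),3,(255,0,255),-1)
o=[]
for nm,x,y in(("scene",100,130),("side",160,110)):
    i=ctrl.read_camera(nm)["image"].copy()
    for k in (-80,0,110,220,260): cv2.circle(i,tuple(int(t) for t in proj(nm,M+dn*k/1000).round()),1,(255,0,255),-1)
    o.append(cv2.resize(i[y:y+200,x:x+266],(399,300),interpolation=cv2.INTER_CUBIC))
r=np.hstack(o); r2=np.zeros((300,798,3),np.uint8); r2[:,:400]=cv2.resize(w,(400,300))
cv2.imwrite("pics/m1.png",np.vstack([r,r2])[:,:,::-1])
E
```

```text
turn [0.0001 0.0001 0.0003] shift [-0.0107 -0.0052  0.3155]
-80 [316.18488699 120.99906212]
0 [316.00311217 240.17999699]
110 [315.79725644 375.14961927]
260 [315.57601628 520.20606907]
```

View pics/m1.png

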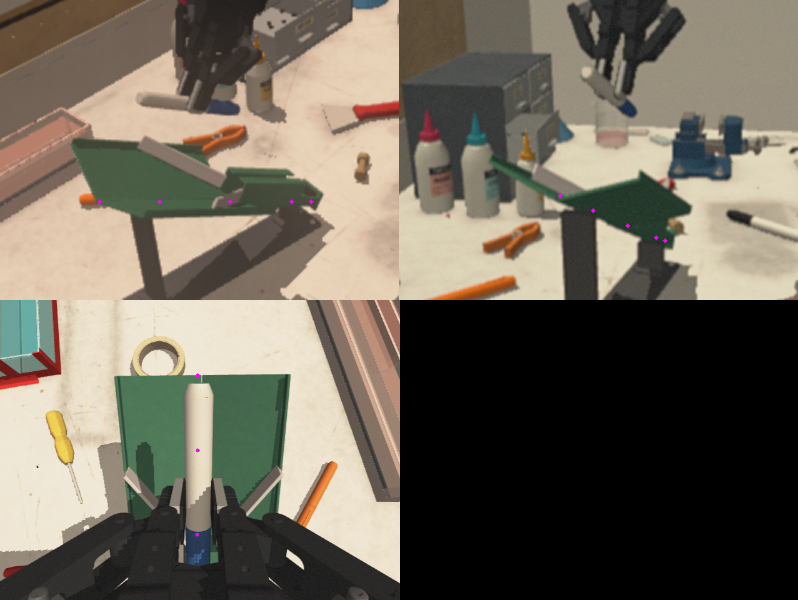

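The overlay confirms the chute estimate. The uphill edge row matches, and the valley lies about 5 px (3 mm) to the right of my midline in the wrist view, so I'll correct along +y and descend.

Request:
send_rows(moves="0 0 0 -0.01 0.01 0.2 -1;0 0 0 -0.01 0.01 0.35 -1;0 0 0 -0.01 0.01 0.44 -1;0 0 0 -0.01 0.01 0.48 -1;0 0 0 -0.01 0.01 0.51 -1;0 0 0 -0.01 0.01 0.51 -1;0 0 0 -0.01 0.01 0.51 -1")

```text
time: 8.1
eef_pos: [0.647, 0.1302, 0.1962]
tcp_rot: [0.754, 0.603, 0.203, -0.161]
contact_force: [0.7, 0.3, 0.4]
opening: 0.177
finger_force: 29.5
```

```bash
python3 t.py .031;python3 - <<'E'
from h import *
from plant import ctrl
import cv2
o=[]
for nm,x,y in(("scene",100,130),("side",160,110)):
    i=ctrl.read_camera(nm)["image"]
    o.append(cv2.resize(i[y:y+200,x:x+266],(399,300),interpolation=cv2.INTER_CUBIC))
w=ctrl.read_camera("wrist")["image"]
r2=np.zeros((300,798,3),np.uint8); r2[:,:400]=cv2.resize(w,(400,300))
cv2.imwrite("pics/m2.png",np.vstack([np.hstack(o),r2])[:,:,::-1])
E
```

```text
turn [ 0.0003 -0.0001  0.    ] shift [ 0.0037 -0.0174  0.004 ]
```

View pics/m2.png

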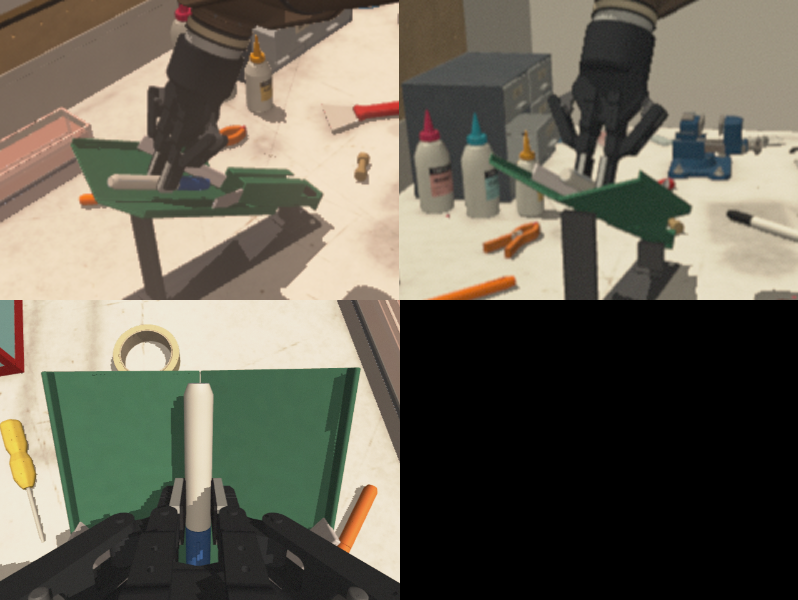

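The pen is centred over the valley with no contact. Release, wait, then back off along the normal.

Request:
send_rows(moves="0 0 0 0 0 0 -0.25;0 0 0 0 0 0 -0.25;0 0 0 0 0 0 -0.25;0 0 0 0 0 0 -0.25;0 0 0 0 0 -0.1 -0.25;0 0 0 0 0 -0.3 -0.25;0 0 0 0 0 -0.6 -0.25;0 0 0 0 0 -0.8 -0.25;0 0 0 0 0 -0.8 -0.25;0 0 0 0 0 -0.8 -0.25;0 0 0 0 0 -0.8 -0.25;0 0 0 0 0 -0.8 -0.25")

```text
time: 9.75
eef_pos: [0.6284, 0.0531, 0.3321]
tcp_rot: [0.754, 0.603, 0.201, -0.163]
contact_force: [-0.3, 0.2, -0.5]
opening: 0.373
finger_force: 0.0
```

```bash
python3 - <<'E'
from h import *
from plant import ctrl
import cv2
o=[]
for nm,x,y in(("scene",130,190),("side",200,180)):
    i=ctrl.read_camera(nm)["image"]
    o.append(cv2.resize(i[y:y+120,x:x+200],(400,240),interpolation=cv2.INTER_CUBIC))
w=ctrl.read_camera("wrist")["image"]
r2=np.zeros((300,800,3),np.uint8); r2[:,:400]=cv2.resize(w,(400,300))
i=ctrl.read_camera("scene")["image"]
r2[:,400:]=cv2.resize(i[230:290,250:330],(400,300),interpolation=cv2.INTER_CUBIC)
cv2.imwrite("pics/m3.png",np.vstack([np.hstack(o),r2])[:,:,::-1])
E
```

```text
(no output)
```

View pics/m3.png

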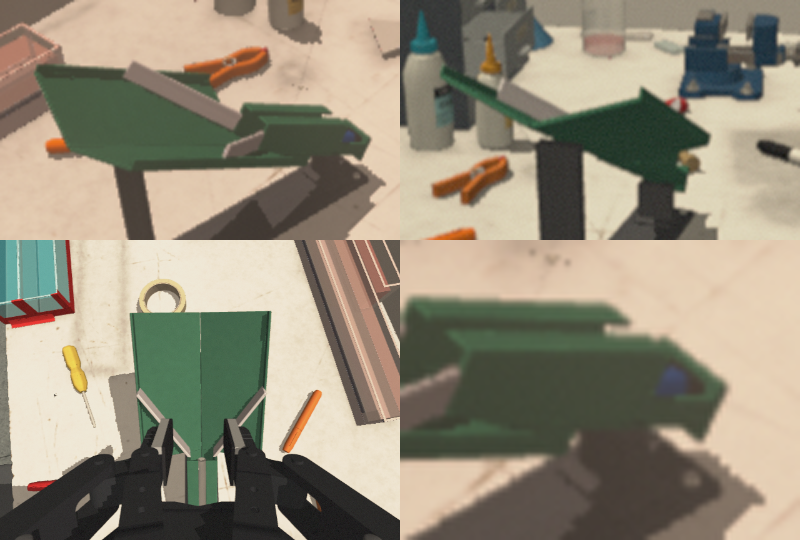

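The pan is empty. The blue cap shows in the open last section of the channel at about scene (304,258). I'll compare that with the stop's projected position and check that it is at rest.

```bash
python3 - <<'E'
from h import *
from plant import ctrl
M=np.array([.6487,.1396,.165]); d,dn,n=chute()
for k in (215,240,260):
  for h in (8.7,17): print(k,h,proj("scene",M+dn*k/1000+n*h/1000).round(1))
for _ in range(2):
    i=ctrl.read_camera("scene")["image"].astype(int)[240:275,285:325]
    m=(i[:,:,2]>i[:,:,1]+8)&(i[:,:,2]>i[:,:,0]+8);v,u=np.nonzero(m);print(u.min()+285,u.max()+285,v.min()+240,v.max()+240,m.sum())
E
```

```text
215 8.7 [292.5 259.1]
215 17 [294.  255.6]
240 8.7 [300.8 259.2]
240 17 [302.4 255.7]
260 8.7 [307.3 259.2]
260 17 [308.8 255.8]
302 306 255 260 22
302 306 255 260 22
```

The blue cap ends at column 306, with the stop projected at about 307, and it is not moving. Handing in.

```bash
python3 -c "
from plant import ctrl
print(ctrl.sign_off())"
```

```text
the job is handed in; nothing more can be done
None
```

I laid the blue-capped marker in the pan; it slid down cap first and rests at the bottom, its cap end within about 1 pixel of where the stop should be in the scene camera. I did not touch the black-capped marker, and I handed the job in at about 10 s of the 40 s allowed; the hand-in returned no verdict.

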